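Lock a pipe clip into a spring-loaded mounting channel

ROBOT

A 6-joint arm with a two-finger parallel gripper is mounted at the origin on the work surface. World frame = base frame: x ahead of the robot, y to its left, z up, the work surface at z = 0. Lengths are in m, angles in rad, forces in N, time in s.
With the tool pointing down it reaches from about 0.325 to 0.9 m from the base axis. Payload 6.1 kg.
Tool frame: the origin (TCP) lies midway between the tips of the shut fingers; the grasp point (between the pads) lies 19 mm behind it; x points along the fingers, y is the direction in which the jaws open and shut, and the axes are right-handed (so a half turn about x gives the same grasp; the last joint's range is limited). The gripper opens to 85 mm and grips with 20 to 120 N. Pads are 22 mm wide; open, the fingers measure 114 mm over their backs; the gripper's body (76 mm by 85 mm) begins 54 mm behind the grasp point. The pads swing forward as they close: fully open they stand 13 mm farther back than shut.
Start: joints at [-1.372, 0.22, 1.526, -0, 1.395, -0.126], TCP at [0.199, -0.592, 0.231] pointing down, gripper open.
Joint ranges: [-2.98, 2.98], [-0.91, 2.08], [0.09, 2.57], [-1.24, 4.39], [0.2, 2.65], [-2.68, 2.68]. Speed limits (rad/s): [2.57, 2.57, 3.01, 3.14, 3.14, 3.14].

INTERFACE

Orientations are given as [roll, pitch, yaw] about the fixed x, y, z axes, in that order (R = Rz(yaw) Ry(pitch) Rx(roll)).
In Python, from plant import movep, move_l, set_joints, gripper_to, hold, inverse_kinematics, observe, get_image, get_calibration, Unreachable, job_done gives the robot as it stands. Calls block until the motion is done:
- movep(position, orientation): joint-space move of the TCP to a pose.
- move_l(position, feed=0.15, rotation=None, max_force=None): straight line of the TCP; rotation=None keeps the orientation; feed is the mean speed in m/s. With max_force (N) it stops when the force on the tool has changed by that much, and returns True; else False.
- set_joints(angles): joint-space move.
- gripper_to(opening, f_grip=None): finger opening in m; f_grip is the grip in N (None keeps the last); returns when the fingers have stopped.
- hold(seconds).
- inverse_kinematics(position, orientation): joint angles nearest the present ones, or None.
- observe(): the state.
- get_image(name): name is "scene" or "top" or "wrist"; returns (picture, depth): 480x640x3 uint8, red, green, blue; 480x640 float32, m along the optical axis (not along the pixel's ray), 0 where there is no reading.
- get_calibration(name): a dict with "intrinsics" (3x3 intrinsics, pixels), "world_from_camera" (4x4, takes a point from camera to world coordinates). Camera axes: x right, y down, z forward; pixel columns grow to the right and rows downward; lengths in m; the calibration is good to about 2 mm. A picture is of the moment at which its call begins: read the wrist's pose just before it. get_calibration takes no time and is no camera call; for the wrist camera it gives the pose at the moment of the call.
A pose or a line that the arm cannot do raises Unreachable and nothing moves.
- job_done(): hands the job in, once; it reports no verdict.
The state is a dict: "time_s": time; "q": joint angles; "joint_velocities": joint speeds; "joint_torque": joint torques, N m; "eef_pos": TCP position; "tcp_rot": TCP orientation; "ft_force": force on the tool from outside, world axes, zero at the start; "torque": the same for the moment, N m; "opening": finger opening in m.
Only numpy, scipy, OpenCV 4.12 (cv2) and the standard library are available. Lean on these libraries where they do the work, as an engineer would, in place of code of your own. Each camera call takes 0.05 s, during which the arm holds its last target.

TASK

Pick up the hammer-head pipe clip, lower its foot lengthwise through the slot of the mounting channel, press it down against the spring strip inside and, keeping it down, slide it along until its neck meets the closed end of the slot. There give it a quarter turn so that the foot lies crosswise under the plate, ease it up so that the foot rises into its locking recess, and let go. Work gently: never force the clip hard against the channel, and leave the other parts lying where they are.

Things in the scene. Friction and masses are not known exactly. Their poses are not given: they have to be found in the camera images.
- clip_grip (a point): Loose pipe clip, 67 mm tall, about 0.12 kg, upright on its foot. Point on its axis 45 mm above the foot's underside, at grip height; z up, x along the foot. Steel foot 32 (x) x 13 (y) x 7 mm, lower edge bevelled; neck 11 mm wide, 11 mm long; collar 30 mm across, top 23 mm up; grey grip block 30 (x) x 16 (y), 23-53 mm up, grip it across the 16; two lugs on top. Half turn: the same.
- channel: Fixed steel channel, 210 (x) x 50 (y) mm, bolted feet to 140 mm either way; origin under its centre, at bench height. On it an 8 mm steel plate, 160 x 50, top 44 mm up, with a 16 mm slot along y = 0: open at the plate's -x end, closed towards +x (a 12 mm bolt head stands beyond). The plate was bolted anywhere within 20 mm along x. Pressing clip and channel together with over 40 N is too hard.
- drop_point (a point): Point of the channel's frame, on the slot's centre line at plate-top height, 20 mm to -x of the channel's centre; axes as the channel's. Wherever the plate sits, the slot is open 40 mm to -x and 30 mm to +x of here, so the clip's foot goes in here with its x along the channel's x.
- slot_end_mid (a point): Middle of where the slot's closed end may lie (30 mm to +x of the channel's centre, plate-top height): the true end is up to 20 mm either way along x, to be felt or seen. A recess hidden in the plate's underside, 17 (x) x 37 (y) x 4 mm deep, is centred on the clip's axis when the pressed-down clip's neck touches the end; the crosswise foot enters it within about 6 degrees.
- spring_pad (a joint): How far the sprung strip in the channel is pressed down, m. At 0 its top is 35 mm above the bench, 9 mm under the plate top, and carries the dropped-in foot; yields from 4.2 N, 600 N/m. At 0.009 (10 N) the clip's collar meets the plate; from 0.006 to 0.009 the foot is below the plate, free to slide and to turn either way. Locked: 0.002, grip point 78 mm above the bench; beside the recess 0.006, 74 mm.
- tee: White plastic tee pipe fitting, 70 mm long, 34 mm high, loose on the bench; leave alone.
- ball_valve: Grey plastic ball valve, 70 mm long, 49 mm high, with a flat lever; leave alone.
- flange_ring: White plastic ring, 64 mm across, 12 mm thick, lying flat; leave alone.
- spanner: Steel spanner lying flat on the bench; leave alone.

How it is judged:
By the outcome, as a careful person would: the job done as asked, in the order asked, and still so for the second after the job is handed in, with the robot touching nothing.
It also fails if it takes over 48 s, if anything falls off the work surface, if the arm or the gripper's body presses on something with over 40 N, if the wrist force passes 120 N, or if a joint passes its speed limit or range.

## Working session

There is one attempt and no reset: what is moved stays moved. The work goes in short steps, each a Python script; the robot and the scene stay as the last script left them, time stands still between calls to the robot, and variables do not carry over. Pictures are saved under pics/ and viewed, and the job is handed in when it is done.

```bash
ls; mkdir -p pics; cat > h.py <<'E'
import numpy as np, cv2
from plant import *
def snap(name,fn):
    cal=get_calibration(name); im,d=get_image(name)
    cv2.imwrite(f'pics/{fn}.png',im[:,:,::-1]); np.savez(f'pics/{fn}.npz',im=im,d=d,K=cal['intrinsics'],T=cal['world_from_camera'])
    return im,d,np.array(cal['intrinsics']),np.array(cal['world_from_camera'])
def load(fn):
    z=np.load(f'pics/{fn}.npz'); return z['im'],z['d'],z['K'],z['T']
def cloud(d,K,T):
    v,u=np.mgrid[:480,:640]; P=np.stack([(u-K[0,2])/K[0,0]*d,(v-K[1,2])/K[1,1]*d,d],-1)
    W=P@T[:3,:3].T+T[:3,3]; W[d<=0]=np.nan; return W
def ray(u,v,K,T,z):
    r=T[:3,:3]@np.array([(u-K[0,2])/K[0,0],(v-K[1,2])/K[1,1],1]); o=T[:3,3]
    return o+r*(z-o[2])/r[2]
E
python3 - <<'E'
from h import *
for n in('scene','top','wrist'):
    im,d,K,T=snap(n,n+'0'); print(n,T.round(3).tolist(),K[0,0])
print(observe())
E
```

```text
pics
scene [[0.564, 0.684, -0.462, 0.93], [0.826, -0.457, 0.33, -0.298], [0.015, -0.568, -0.823, 0.727], [0.0, 0.0, 0.0, 1.0]] 487.5045977582234
top [[-0.024, -0.996, 0.09, 0.46], [-0.999, 0.022, -0.023, -0.011], [0.02, -0.091, -0.996, 0.891], [0.0, 0.0, 0.0, 1.0]] 462.86986421345887
wrist [[0.319, -0.905, -0.281, 0.271], [-0.948, -0.305, -0.093, -0.569], [-0.001, 0.296, -0.955, 0.373], [0.0, 0.0, 0.0, 1.0]] 361.6789198527037
{'time_s': 0.15, 'q': array([-1.37211452e+00,  2.21072604e-01,  1.52737027e+00, -1.43081646e-05,
        1.39470749e+00, -1.26072122e-01]), 'joint_velocities': array([-0.0004186 , -0.00122568, -0.00373229,  0.00101483, -0.00037518,
        0.00109214]), 'joint_torque': array([ 9.00857458e-05, -4.97483540e+01, -3.89903533e+01, -2.24550763e-04,
        7.18256590e-03, -3.79995981e-06]), 'eef_pos': array([ 0.19933513, -0.59185361,  0.23042181]), 'tcp_rot': array([-1.68782782,  1.56923856,  1.77852128]), 'ft_force': array([ 0.58967739, -0.13233058, -0.49463459]), 'torque': array([0.02948311, 0.05333116, 0.06514945]), 'opening': 0.08521199975996162}
```

View pics/top0.png

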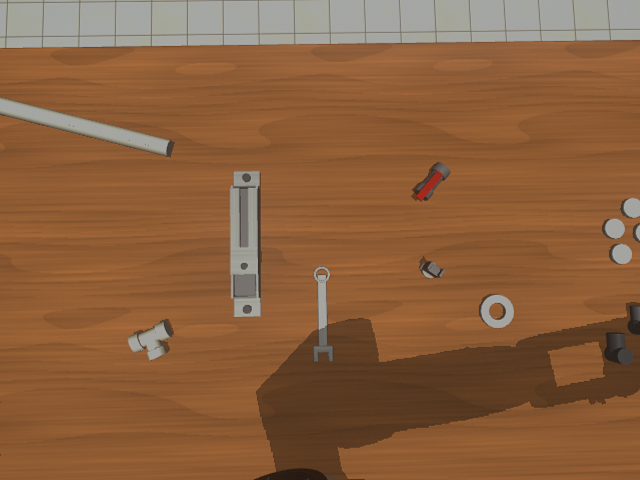

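View pics/scene0.png

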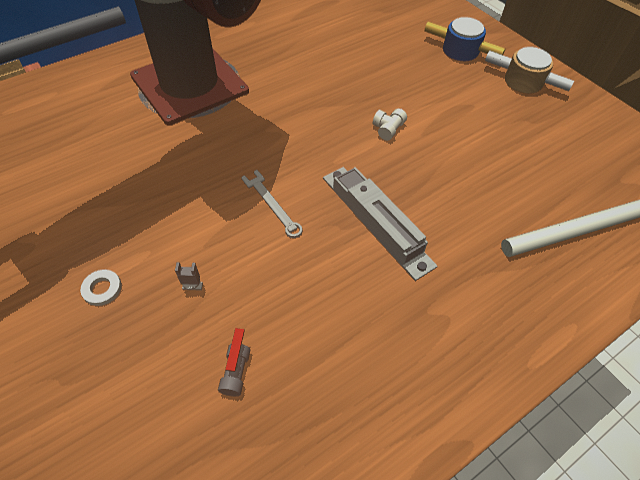

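View pics/wrist0.png

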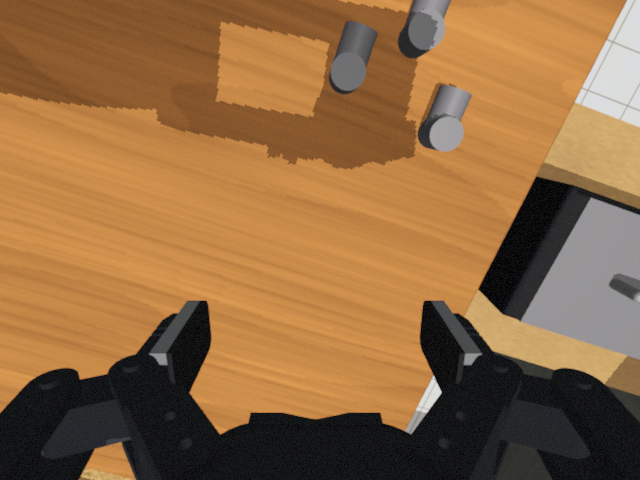

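The top view shows the clip at about (432,269). The channel is centred near (245,244), with the slot's open end at the top (row 187) and its closed end near row 248. I'll zoom in and measure both.

```bash
python3 - <<'E'
from h import *
im,d,K,T=load('top0'); W=cloud(d,K,T)
a=cv2.resize(im[160:330,200:290],None,fx=5,fy=5,interpolation=2)[:,:,::-1]
a=cv2.resize(im[165:325,200:290],None,fx=3.7,fy=3.7,interpolation=cv2.INTER_CUBIC)
b=cv2.resize(im[240:300,400:465],None,fx=6.9,fy=9.86,interpolation=cv2.INTER_CUBIC)
b=cv2.resize(im[240:300,400:465],(448,414),interpolation=cv2.INTER_CUBIC)
c=np.zeros((592,800,3),np.uint8); c[:,:333]=a; c[:414,345:793]=b
cv2.imwrite('pics/crop0.png',c[:,:,::-1])
print('clip z'); print((W[258:282:2,418:448:2,2]*1000).round())
print('chan z row'); 
for r in (176,182,188,192,200,220,240,246,250,254,266,280,290,300,308): print(r,(W[r,226:266:2,2]*1000).round())
E
```

```text
clip z
[[-1.  0. -3.  0.  1. -1. -0. -1. -1. -0. -1.  1. -1.  1.  3.]
 [-1. -0.  1. -2. -0. nan -1. -1. -2.  0. -2. -0. -1. -1.  2.]
 [ 0.  1. -1. -2. 27. 42. 60. 66.  0. -1.  3. -2. -1.  2. -1.]
 [-0.  3.  5. 20. 37. 54. 62. 68. 53. -1.  3.  4. -0.  0. -2.]
 [ 0.  2.  6. 30. 49. 67. 69. 53. 53. 52. -1.  3. -1. -0. -2.]
 [-2.  8. 27. 44. 60. 69. 54. 52. 54. 53. 55. 52.  1. -0. -0.]
 [ 2. -2. 24. 30. 42. 54. 54. 52. 51. 54. 53. 54. 66. 67. -1.]
 [ 2. -3. 19. 22. 23. 35. 47. 54. 52. 53. 56. 60. 65. 68. -2.]
 [-1.  1.  1. 24. 22. 24. 30. 42. 53. 53. 53. 67. 66. -3.  1.]
 [ 1. -1.  0. -1. 26. 21. 23. 25. 36. 49. 60. 68. -1.  0.  3.]
 [ 2. -2. -1. -1. -2. -0.  2.  2. -0.  0. -0.  4.  1. -0. -3.]
 [ 1. -0. -0.  1.  0.  0. -2.  2.  0.  1.  0. -1.  0.  0.  3.]]
chan z row
176 [-1.  1. -1.  2.  2.  6.  6.  6.  9. 13. 11. 10.  5.  6.  3.  2.  5. -1.
  2.  0.]
182 [-2.  2.  1.  1.  9.  7.  4.  1.  4.  3.  5.  5.  4.  4.  6.  5.  5.  2.
 -1. nan]
188 [ 1.  3. 47. 43. 42. 44. 44. 25. 25. 25. 24. 41. 45. 43. 45. 45. 29.  1.
  0.  1.]
192 [-1.  2. 44. 45. 46. 44. 47. 36. 34. 34. 35. 46. 42. 45. 45.
[... 279 characters left out ...]
-0.]
246 [-2.  0. 44. 44. 44. 44. 45. 33. 35. 35. 35. 41. 42. 43. 42. 47. 32.  1.
  0.  1.]
250 [ 1.  0. 45. 43. 45. 44. 43. 44. 45. 42. 44. 43. 43. 44. 44. 41. 32.  1.
  0. -2.]
254 [ 1. -2. 44. 43. 42. 46. 44. 43. 42. 43. 44. 47. 46. 44. 46. 45. 33.  4.
  2. -2.]
266 [ 2. -1. 43. 45. 46. 45. 44. 46. 47. 46. 48. 42. 45. 43. 43. 42. 36.  3.
  1. -0.]
280 [-1.  1.  1. 36. 23. 35. 34. 34. 37. 34. 34. 36. 35. nan 35. 37. 35.  2.
 -1. -1.]
290 [-0. -1.  1. 37. 26. 38. 36. 34. 33. 35. 34. 37. 34. 33. 36. 37. 35.  5.
 -1.  1.]
300 [ 0. -0. -0. -1.  6.  6.  6.  5.  5.  5.  3.  3.  5.  3.  4.  7.  6.  5.
  3.  0.]
308 [ 3.  2. -1.  2.  7.  5.  4.  5.  6. 13. 12. 10. 11.  4.  6.  5.  3.  5.
  0.  1.]
```

View pics/crop0.png

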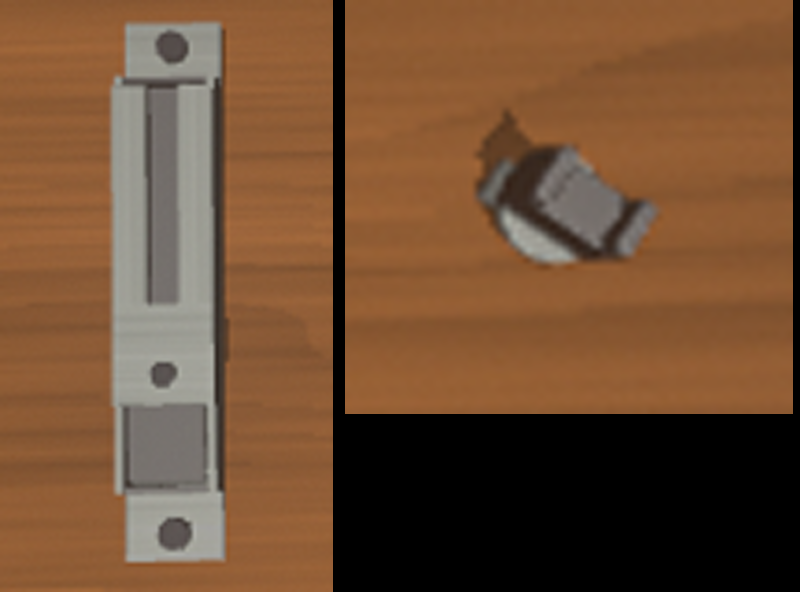

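The left crop shows the slot running from row ~188 down to a closed end near row 247. On the right, the clip's block lies diagonally with lugs at both ends of its long axis. Next I'll get metric estimates from the top view.

```bash
python3 - <<'E'
from h import *
im,d,K,T=load('top0'); W=cloud(d,K,T)
# clip: points higher than 49 in window
sub=np.zeros((480,640),bool); sub[250:290,410:455]=1
P=W[sub&(W[...,2]>.049)&(W[...,2]<.075)]
r=cv2.minAreaRect((P[:,:2]*1000).astype(np.float32)); print('clip>49 rect',r,len(P))
P2=W[sub&(W[...,2]>.05)&(W[...,2]<.057)];print('block top mean',P2.mean(0))
P3=W[sub&(W[...,2]>.06)]; print('lug mean',P3.mean(0))
# plate
sub[:]=0; sub[165:325,215:275]=1
m=sub&(W[...,2]>.0405)&(W[...,2]<.06)
m=cv2.morphologyEx(m.astype(np.uint8),cv2.MORPH_OPEN,np.ones((3,3)))>0
vu=np.argwhere(m); P=np.array([ray(u,v,K,T,.044)[:2] for v,u in vu])*1000
r=cv2.minAreaRect(P.astype(np.float32)); print('plate',r)
# slot by gray: 
g=cv2.cvtColor(im,cv2.COLOR_RGB2GRAY).astype(float)
for rr in (195,205,215,225,235,243): print(rr,g[rr,234:256].astype(int))
print(g[236:262,244].astype(int), g[180:196,244].astype(int))
# feet low
for n,m2 in (('whole',sub&(W[...,2]>.003)),):
    P=W[m2][:,:2]*1000; print(n,cv2.minAreaRect(P.astype(np.float32)))
E
```

```text
clip>49 rect ((488.3880310058594, -231.633056640625), (30.369396209716797, 16.203134536743164), 54.289005279541016) 174
block top mean [ 0.48754861 -0.23248744  0.05277167]
lug mean [ 0.4878276  -0.23144656  0.06578482]
plate ((567.4136962890625, 114.63402557373047), (49.86808395385742, 159.5660400390625), 89.34130096435547)
195 [156 150 152 152 144  95  91 110 109 109 110 109 107 114 145 154 152 155
 157 151 153 154]
205 [158 151 152 154 146  91  73 112 110 109 109 110 108 114 146 155 155 157
 158 153 153 155]
215 [158 153 153 154 149 118  74 113 111 110 111 111 109 115 146 157 155 158
 160 153 154 155]
225 [158 153 153 156 150 119  74 114 113 112 112 113 110 114 139 160 157 158
 161 155 154 157]
235 [159 154 153 154 150 119  70 115 113 114 113 114 112 115 139 161 159 159
 161 156 155 157]
243 [160 156 155 155 150 122  79 115 113 113 113 112 113 116 140 162 160 160
 162 159 156 156]
[114 113 113 114 112 112 114 113 113 113 117 144 163 160 154 153 158 157
 155 152 156 155 158 158 160 165] [ 80 110 151 152 152 147 102  70  66 111 108 109 108 108 108 110]
whole ((547.9118041992188, 118.23991394042969), (113.60403442382812, 308.47760009765625), 89.86758422851562)
```

```bash
cat >> h.py <<'E'
def cross(a,th):  # subpixel index of first crossing of th
    a=np.asarray(a,float); s=np.sign(a-th); i=np.where(s[:-1]*s[1:]<0)[0]
    return [k+(th-a[k])/(a[k+1]-a[k]) for k in i]
E
python3 - <<'E'
from h import *
im,d,K,T=load('top0')
g=cv2.cvtColor(im,cv2.COLOR_RGB2GRAY).astype(float)
L=[];R=[]
for v in range(194,244):
    c=cross(g[v,234:256],132); 
    if len(c)>=2: L.append(ray(234+c[0],v,K,T,.044)[:2]); R.append(ray(234+c[-1],v,K,T,.044)[:2])
L=np.array(L)*1000;R=np.array(R)*1000
fl=np.polyfit(L[:,0],L[:,1],1);fr=np.polyfit(R[:,0],R[:,1],1)
x0=560
print('ang',np.degrees(np.arctan([fl[0],fr[0]])),'y at',x0,np.polyval(fl,x0),np.polyval(fr,x0), 'width',np.polyval(fl,x0)-np.polyval(fr,x0))
for u in (242,244,246):
    c=cross(g[240:254,u],135); print('end',ray(u,240+c[0],K,T,.044)*1000)
    c=cross(g[178:192,u],130); print([ (ray(u,178+k,K,T,.044)*1000).round(1) for k in c])
# feet extents at z=6?: edges along column 238..252 near rows 172,316
for u in (238,252):
    gg=im[:,u,2].astype(float); c=cross(gg[160:184],90); e=cross(gg[305:328],90); print(u,[(ray(u,160+k,K,T,.005)*1000).round(1) for k in c],[(ray(u,305+k,K,T,.005)*1000).round(1) for k in e])
p=[.4884,-.2316,.15]
for yaw in (54.3-90,54.3+90):
    R_=np.array
    from scipy.spatial.transform import Rotation as Ro
    j=np.radians(yaw); y=np.array([np.cos(j),np.sin(j),0]);x=np.array([0,0,-1.]);z=np.cross(x,y)
    M=np.stack([x,y,z],1); rpy=Ro.from_matrix(M).as_euler('xyz'); print(yaw,rpy,inverse_kinematics(p,rpy))
for yaw in (-180,-90,0,90,180):
    j=np.radians(yaw); y=np.array([np.cos(j),np.sin(j),0]);x=np.array([0,0,-1.]);z=np.cross(x,y)
    rpy=Ro.from_matrix(np.stack([x,y,z],1)).as_euler('xyz'); print(yaw,inverse_kinematics([.56,.114,.15],rpy))
E
```

```text
ang [ 0.11049205 -0.34920562] y at 560 123.42684256178319 106.85885073396322 width 16.567991827819966
end [537.97038029 117.43999549  44.        ]
[array([663.3, 116.4,  44. ]), array([652. , 116.5,  44. ])]
end [537.82033761 113.78989966  44.        ]
[array([659.2, 112.7,  44. ]), array([651.9, 112.8,  44. ])]
end [537.71649414 110.13877736  44.        ]
[array([658., 109.,  44.]), array([652.2, 109.1,  44. ])]
238 [array([690. , 129.8,   5. ])] [array([409., 132.,   5.])]
252 [array([690.1, 102.7,   5. ])] [array([408.6, 105.6,   5. ])]
-35.7 [2.19387887 1.57079633 0.        ] [-0.58872673  0.09307383  1.82770283  0.          1.22081599  0.03435581]
144.3 [-0.94771378  1.57079633  0.        ] None
-180 None
-90 [ 6.28536816e-02  1.65267526e-01  1.74781612e+00 -4.44089210e-16
  1.22850901e+00  1.63365001e+00]
0 [ 6.28536816e-02  1.65267526e-01  1.74781612e+00 -4.44089210e-16
  1.22850901e+00  6.28536816e-02]
90 [ 6.28536816e-02  1.65267526e-01  1.74781612e+00 -4.44089210e-16
  1.22850901e+00 -1.50794265e+00]
180 None<sys>:0: UserWarning: Gimbal lock detected. Setting third angle to zero since it is not possible to uniquely determine all angles.
```

Top-view results:
- **Clip:** (488.4, -231.6) mm, long axis at 54.3°.
- **Channel:** centre x≈549.5. Its +x points to world -x.
- **Slot:** centre line y≈115, closed end x≈537.8. Widths and heights match what was given.

I'll hover over the clip and check it with the wrist camera.

```bash
cat >> h.py <<'E'
from scipy.spatial.transform import Rotation as Ro
import warnings; warnings.filterwarnings('ignore')
def rpy(deg):
    j=np.radians(deg); y=np.array([np.cos(j),np.sin(j),0]);x=np.array([0,0,-1.]);z=np.cross(x,y)
    return Ro.from_matrix(np.stack([x,y,z],1)).as_euler('xyz')
def st(t=''):
    o=observe(); print(t,'t',round(o['time_s'],2),'p',(o['eef_pos']*1000).round(1),'F',o['ft_force'].round(1),'M',o['torque'].round(2),'op',round(o['opening']*1000,1)); return o
E
python3 - <<'E'
from h import *
movep([.4884,-.2316,.17],rpy(-35.7)); st()
im,d,K,T=snap('wrist','w1'); W=cloud(d,K,T)
m=(W[...,2]>.049)&(W[...,2]<.075)&(abs(W[...,0]-.488)<.04)&(abs(W[...,1]+.232)<.04)
P=W[m]; print(len(P),cv2.minAreaRect((P[:,:2]*1000).astype(np.float32)))
l=P[P[:,2]>.06]; print('lugs',l.mean(0), 'top',np.nanpercentile(P[:,2],95))
b=(W[...,2]>.05)&(W[...,2]<.056)&m; print('blk',cv2.minAreaRect((W[b][:,:2]*1000).astype(np.float32)))
E
```

```text
t 1.85 p [ 488.3 -232.6  170.3] F [ 0.7 -0.7 -0.5] M [0.01 0.02 0.03] op 85.6
973 ((487.2303161621094, -233.28338623046875), (29.611190795898438, 15.872364044189453), 53.601383209228516)
lugs [ 0.48769538 -0.23278825  0.0663765 ] top 0.06818284042223895
blk ((488.2134094238281, -231.9469757080078), (26.198841094970703, 15.482775688171387), 54.52998733520508)
```

View pics/w1.png

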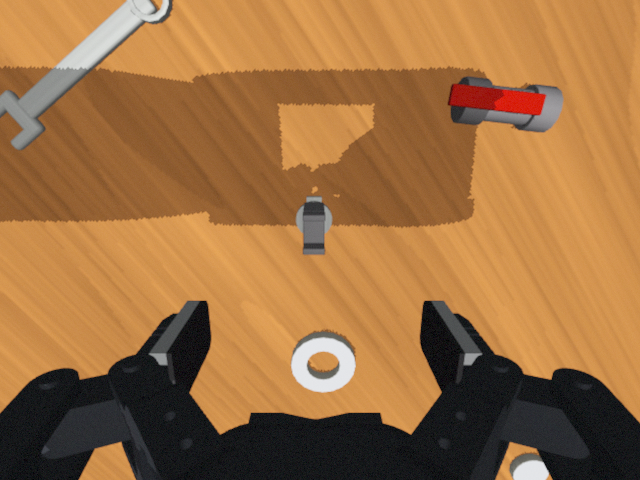

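The wrist view shows the clip at (314,227), square to the jaws. Both cameras agree within 1.5 mm, so I'll grasp.

```bash
python3 - <<'E'
from h import *
R=rpy(54.0-90)
gripper_to(.05)
movep([.4878,-.2323,.10],R)
print(move_l([.4878,-.2323,.0275],feed=.1,max_force=8)); st('down')
gripper_to(.0,f_grip=25); st('soft'); gripper_to(0,f_grip=70);st('grip')
move_l([.4878,-.2323,.10],feed=.1); st('up')
movep([.5695,.115,.13],rpy(-90)); st('over')
hold(.3); st()
im,d,K,T=snap('wrist','w2'); snap('top','top2'); snap('scene','sc2')
E
```

```text
False
down t 3.6 p [ 488.4 -232.7   28.3] F [-0.5  0.8  0.5] M [-0.08 -0.02  0.02] op 50.1
soft t 3.99 p [ 488.4 -232.7   28.2] F [0.5 0.4 3.6] M [-0.   -0.03  0.03] op 15.9
grip t 4.21 p [ 488.5 -232.7   28.3] F [-0.2 -0.3  5.9] M [-0.02  0.1  -0.05] op 14.8
up t 5.08 p [ 487.3 -232.    99.3] F [-0.8  0.  -1.3] M [0.01 0.03 0.01] op 14.9
over t 6.5 p [569.3 114.4 129.5] F [-0.4  0.1 -1.9] M [ 0.03 -0.01  0.02] op 14.9
 t 6.8 p [569.6 114.3 130. ] F [-0.3  0.1 -0.8] M [-0.02  0.01 -0.02] op 15.1
```

View pics/w2.png

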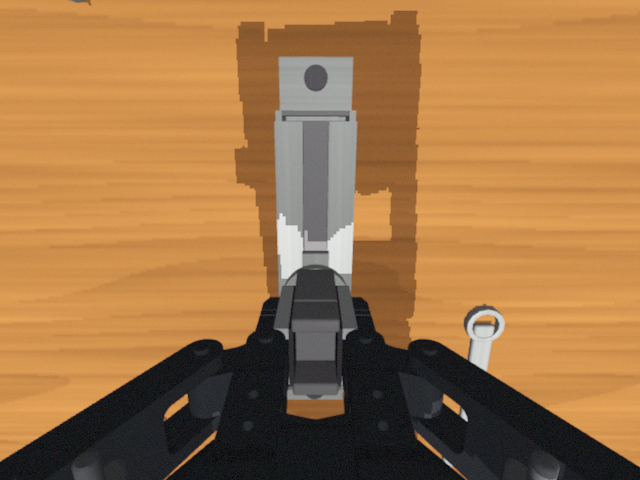

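View pics/sc2.png

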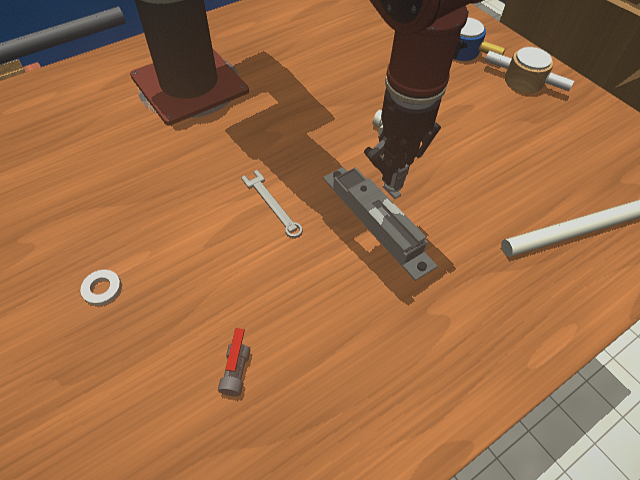

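The wrist view shows the clip held, with its foot tip at about (315,257). The slot is ahead at columns ~303–328. I'll measure slot and foot in this one image so that camera bias cancels out.

```bash
python3 - <<'E'
from h import *
im,d,K,T=load('w2')
g=cv2.cvtColor(im,cv2.COLOR_RGB2GRAY).astype(float)
for v in (130,150,170,190,200,245,250,254,258,262): print(v,g[v,294:338:1].astype(int))
a=cv2.resize(im[190:410,250:380],None,fx=2.7,fy=2.7,interpolation=cv2.INTER_CUBIC)
b=cv2.resize(im[100:220,260:370],None,fx=3.5,fy=3.5,interpolation=cv2.INTER_CUBIC)
c=np.zeros((600,760,3),np.uint8); c[:a.shape[0],:a.shape[1]]=a; c[:b.shape[0],365:365+b.shape[1]]=b
cv2.imwrite('pics/crop2.png',c[:,:,::-1])
E
```

```text
130 [159 163 162 159 158 159 160 161 140 113 118 117 118 118 120 120 117 122
 117 118 117 120 119 119 119 120 120 116 119 119 117 118 118 112 122 151
 160 162 163 163 164 163 165 166]
150 [160 159 158 157 156 157 158 158 136 109 116 117 117 116 118 116 116 117
 115 115 115 117 117 115 117 115 117 120 118 118 118 119 118 106 131 160
 158 161 162 160 159 161 163 161]
170 [155 157 158 154 155 154 156 155 141 115 116 118 113 114 117 117 115 117
 113 115 116 116 116 115 115 114 116 114 114 115 117 116 114 111 134 156
 157 159 159 160 159 158 162 163]
190 [153 154 152 152 152 151 155 155 136 106 114 113 113 112 113 113 114 112
 113 113 114 115 113 114 114 113 115 116 116 113 116 113 113 112 136 154
 155 158 157 157 158 157 156 160]
200 [152 152 151 152 150 150 152 153 137 106 112 112 111 113 112 114 112 114
 114 115 113 111 113 113 113 115 112 113 112 115 114 114 110 117 142 153
 153 156 155 154 155 157 156 156]
245 [223 222 223 222 222 221 221 222 204 143 144 175 175 175 174 176 176 174
 174 174 175 175 176 174 176 175 175 175 177 176 176 176 159 188 224 225
 226 226 226 224 225 224 226 228]
250 [222 223 223 222 220 218 220 217 195 142 124 146 146 148 146 146 148 149
 149 147 145 148 147 149 145 147 149 148 148 149 148 149 149 173 200 218
 227 226 226 225 224 224 225 226]
254 [221 222 221 220 219 218 218 205 164 132 136 139 136 137 136 137 135 136
 139 138 140 140 143 144 141 142 139 141 139 139 142 140 140 138 168 207
 226 225 224 224 223 224 226 226]
258 [221 221 221 220 219 218 218 208 172 142 141 146 146 146 147 146 146 146
 148 147 147 148 149 150 149 151 152 150 147 149 148 149 147 150 169 207
 225 225 224 225 224 223 223 224]
262 [219 221 222 220 218 217 219 208 172 140 145 145 145 146 145 145 144 145
 145 147 147 150 150 151 151 148 149 148 148 149 149 147 148 149 180 215
 224 226 223 224 223 222 223 224]
```

View pics/crop2.png

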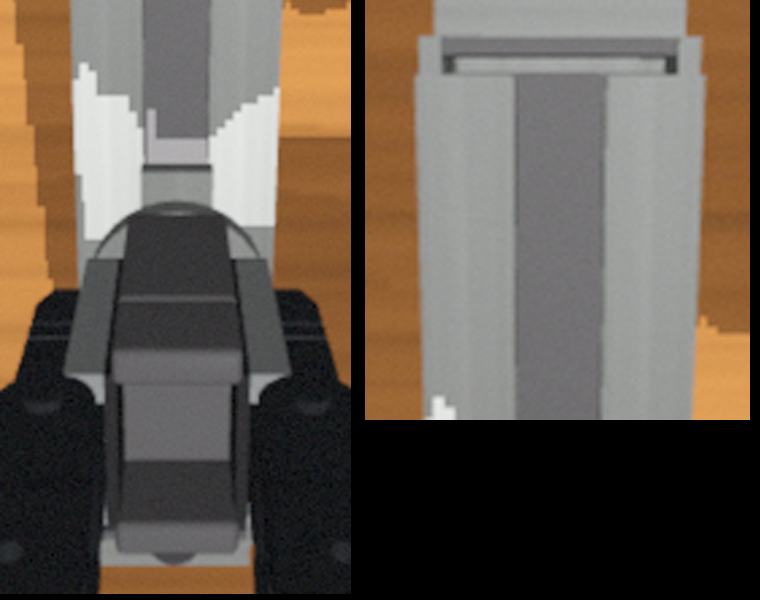

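```bash
python3 - <<'E'
from h import *
im,d,K,T=load('w2')
g=cv2.cvtColor(im,cv2.COLOR_RGB2GRAY).astype(float)
C=[]
for v in range(135,225):
    c=cross(g[v,294:338],134)
    if len(c)!=2: continue
    a=ray(294+c[0],v,K,T,.044);b=ray(294+c[1],v,K,T,.044); C.append([a[0],(a[1]+b[1])/2,a[1]-b[1]])
C=np.array(C)*1000; f=np.polyfit(C[:,0],C[:,1],1); print('slot ang',np.degrees(np.arctan(f[0])),'y@569.5',np.polyval(f,569.5),'y@620',np.polyval(f,620),'w',C[:,2].mean(),C[:,0].min(),C[:,0].max())
F=[]
for v in range(254,264):
    c=cross(g[v,294:338],182); a=ray(294+c[0],v,K,T,.1085);b=ray(294+c[-1],v,K,T,.1085); F.append([a[0],(a[1]+b[1])/2,a[1]-b[1]])
print('foot',(np.array(F)*1000).round(2)[::3])
# front edge of foot, row of top edge at z=.1085 & back edge
col=g[240:275,315]; print(col.astype(int))
col=g[385:410,300]; print(col.astype(int))
print('wristcam channel end edge'); 
print('depth foot row258',d[258,310:322], cloud(d,K,T)[258,315])
for v in (251,252,253): print(ray(315,v,K,T,.1085)*1000)
for v in (396,398,400): print(ray(315,v,K,T,.1085)*1000)
E
```

```text
slot ang -0.3466889625237608 y@569.5 113.03899581758047 y@620 112.73342346251289 w 16.261704641100586 581.9905894972983 638.2746367580188
foot [[584.64 112.84  12.97]
 [583.1  112.82  12.92]
 [581.54 112.84  12.88]
 [579.97 112.88  12.84]]
[111 149 176 174 175 175 175 175 176 174 148  76  78 107 140 150 149 148
 148 148 150 149 150 144 114  79  78  73 105 102  48  54  55  54  50]
[ 96 102 106 102 100 101 103 101 103 105 127 145 146 145 129 107 105 104
 102 102 100 104 104 106 107]
wristcam channel end edge
depth foot row258 [0.17520426 0.17530484 0.17444192 0.17587505 0.17388672 0.17463394
 0.17511934 0.17439792 0.17551823 0.17561895 0.1762039  0.17624578] [0.58292056 0.11282268 0.1094267 ]
[586.17537885 112.81896347 108.5       ]
[585.66300248 112.81952682 108.5       ]
[585.14973317 112.82009114 108.5       ]
[501.23153002 112.91235704 108.5       ]
[499.88810891 112.91383409 108.5       ]
[498.53931742 112.91531705 108.5       ]
```

Comparing within the wrist image, the slot centre is at y=113.0 and the held foot at y=112.8 (width 12.9 mm, as it should be). Going down at this y plus 0.2 mm should fit. I'll lower with a force guard.

```bash
python3 - <<'E'
from h import *
R=rpy(-90.25); X,Y=.5695,.1152
move_l([X,Y,.082],feed=.08,rotation=R); hold(.2); st('pre')
print(move_l([X,Y,.0645],feed=.03,max_force=5)); hold(.2); st('in?')
E
```

```text
pre t 7.9 p [570.1 115.2  82.8] F [-0.2  0.5 -1.1] M [ 0.03  0.01 -0.01] op 14.9
False
in? t 8.83 p [569.7 115.2  64.7] F [ 0.2 -0.4 -1.1] M [ 0.01  0.03 -0.  ] op 14.6
```

The foot is in the slot: no contact with the underside at ~36 mm. Now I'll press down.

```bash
python3 - <<'E'
from h import *
X,Y=.5695,.1148
for z in (.060,.0575,.0558):
    print(move_l([X,Y,z],feed=.015,max_force=14)); hold(.15); st(z)
E
```

```text
False
0.06 t 9.43 p [569.9 115.   60.4] F [-0.1  1.9  4.1] M [ 0.41  0.02 -0.02] op 15.0
False
0.0575 t 9.9 p [569.9 115.   58. ] F [-1.6  1.5  5.1] M [ 0.43  0.16 -0.01] op 14.9
False
0.0558 t 10.32 p [570.  115.   56.4] F [-0.4  2.6  6.9] M [ 0.46  0.17 -0.03] op 15.2
```

Spring force rises as expected. A +y side force of 2.6 N means the foot is touching the -y wall, so I'll shift +y slightly, press a little deeper, then slide with a force guard.

```bash
python3 - <<'E'
from h import *
X,Y=.5695,.1156
print(move_l([X,Y,.0551],feed=.015,max_force=14)); hold(.2); st('pressed')
print(move_l([.550,Y+.0001,.0551],feed=.02,max_force=8)); st('slide1')
print(move_l([.536,Y+.00015,.0551],feed=.012,max_force=6)); st('slide2'); hold(.2); st()
E
```

```text
False
pressed t 10.77 p [570.  115.1  55.8] F [-1.4 -0.2  7. ] M [-0.04  0.24  0.04] op 14.9
False
slide1 t 11.89 p [552.8 115.3  56.8] F [4.7 0.3 7. ] M [ 0.01 -0.73 -0.04] op 14.6
True
slide2 t 12.86 p [542.  115.4  57.5] F [ 1.9 -0.   3.6] M [-0.08 -0.08 -0.03] op 15.1
 t 13.06 p [542.  115.4  57.5] F [ 1.9 -0.3  4.3] M [-0.3  -0.13 -0.  ] op 14.9
```

```bash
python3 - <<'E'
from h import *
Y=.1157
p=observe()['eef_pos']
print(move_l([p[0]+.0015,Y,.0551],feed=.015,max_force=14)); hold(.25); st('re-press')
print(move_l([.5405,Y,.0551],feed=.008,max_force=6)); st('slide'); hold(.2); st()
E
```

```text
False
re-press t 13.65 p [542.5 115.4  55. ] F [-3.7 -0.6  7. ] M [-0.22  0.71  0.05] op 14.7
True
slide t 14.03 p [542.3 115.4  56.4] F [-0.6  0.1  7.5] M [-0.04  0.28  0.01] op 15.1
 t 14.22 p [542.3 115.5  56.5] F [-1.  -0.7  7.1] M [-0.05  0.31 -0.  ] op 14.7
```

```bash
python3 - <<'E'
from h import *
Y=.1157
for i in range(8):
    x=.5418-.0006*i
    r=move_l([x,Y,.0551],feed=.01,max_force=12); hold(.08); o=st(f'{x:.4f} {r}')
    if o['ft_force'][0]>9: break
E
```

```text
0.5418 False t 14.6 p [542.2 115.5  55.7] F [-0.1 -1.7  7.4] M [-0.27  0.13  0.01] op 14.9
0.5412 False t 14.93 p [542.1 115.5  55.9] F [ 0.1 -0.3  7.1] M [-0.29 -0.11 -0.01] op 14.8
0.5406 False t 15.27 p [542.  115.5  56.1] F [ 2.2 -1.3  6.5] M [-0.26 -0.28  0.01] op 14.6
0.5400 False t 15.6 p [541.9 115.5  56.3] F [ 4.  -1.2  6.8] M [-0.29 -0.63  0.02] op 14.6
0.5394 False t 15.93 p [541.9 115.5  56.5] F [ 5.9 -1.5  5. ] M [-0.3  -0.8   0.02] op 15.1
0.5388 False t 16.27 p [541.8 115.4  56.7] F [ 5.1 -0.3  4.7] M [-0.25 -1.    0.02] op 14.7
0.5382 False t 16.6 p [541.7 115.5  56.9] F [ 7.5 -0.8  4. ] M [-0.25 -1.27  0.  ] op 15.0
0.5376 False t 16.93 p [541.6 115.5  57.1] F [ 7.9 -1.2  3.4] M [-0.25 -1.53  0.04] op 15.1
```

Solid contact: the TCP stops at x≈542, Fx keeps rising, and the expected stop was 543.3 ± 2. I'll back off slightly so it's in light contact, keep it pressed, and turn in small guarded steps.

```bash
python3 - <<'E'
from h import *
X,Y=.5424,.1154
move_l([X,Y,.0550],feed=.015,max_force=15); hold(.25); st('light')
for a in (-85,-75,-65):
    r=move_l([X,Y,.0550],feed=.03,rotation=rpy(a),max_force=10); st(f'{a} {r}')
E
```

```text
light t 17.65 p [542.2 115.5  55.3] F [-1.1 -1.1  8.2] M [-0.04  0.34  0.06] op 14.6
-85 False t 17.9 p [542.6 115.6  55.5] F [-1.  -1.2  7. ] M [0.03 0.16 0.04] op 15.0
-75 False t 18.23 p [542.9 115.6  55.6] F [-0.9  0.1  6.4] M [-0.04  0.09  0.05] op 14.9
-65 False t 18.55 p [542.9 115.5  55.6] F [-0.6  0.2  7.8] M [-0.02 -0.02  0.04] op 14.4
```

```bash
python3 - <<'E'
from h import *
X,Y=.5424,.1154
for a in (-52,-39,-26,-13,-.3):
    r=move_l([X,Y,.0550],feed=.03,rotation=rpy(a),max_force=12); o=st(f'{a} {r}')
    if r: break
hold(.2); o=st(); R=Ro.from_euler('xyz',o['tcp_rot']).as_matrix(); print('jaw',np.degrees(np.arctan2(R[1,1],R[0,1])), R[:,0].round(3))
E
```

```text
-52 False t 18.93 p [542.9 115.5  55.6] F [-0.5  0.4  5.9] M [0.03 0.01 0.07] op 14.7
-39 False t 19.3 p [542.9 115.5  55.7] F [-0.6 -0.1  7.5] M [ 0.   -0.06  0.04] op 14.9
-26 False t 19.68 p [543.  115.5  55.7] F [0.1 0.6 7.4] M [0.   0.03 0.04] op 15.2
-13 False t 20.05 p [543.  115.5  55.7] F [-0.1 -0.   6.7] M [-0.04  0.04  0.03] op 15.2
-0.3 False t 20.43 p [543.  115.5  55.7] F [-0.6  0.1  6.8] M [0.02 0.02 0.1 ] op 15.0
 t 20.62 p [543.  115.5  55.7] F [ 0.3 -0.9  7.2] M [ 0.01 -0.05  0.09] op 14.8
jaw -0.2935931812689897 [ 0.001  0.    -1.   ]
```

The turn was free, with torque ≤0.1 N·m. Now I'll touch the closed end again lightly, then ease up.

```bash
python3 - <<'E'
from h import *
Y=.1154
for i in range(8):
    x=.5421-.0006*i
    r=move_l([x,Y,.0550],feed=.01,max_force=10); hold(.08); o=st(f'{x:.4f} {r}')
    if o['ft_force'][0]>4: break
E
```

```text
0.5421 False t 20.96 p [542.9 115.5  55.8] F [ 0.2 -0.3  6.3] M [-0.06 -0.15  0.06] op 14.8
0.5415 False t 21.29 p [542.9 115.5  56. ] F [ 1.5 -0.5  6.6] M [-0.04 -0.35 -0.01] op 15.0
0.5409 False t 21.62 p [542.8 115.5  56.3] F [ 2.7 -0.4  7.5] M [-0.06 -0.49  0.03] op 14.8
0.5403 False t 21.96 p [542.6 115.5  56.4] F [ 3.6 -0.3  6.6] M [ 0.01 -0.7  -0.03] op 15.0
0.5397 False t 22.29 p [542.3 115.5  56.6] F [ 4.9 -0.5  7. ] M [-0.02 -0.81 -0.01] op 14.4
```

```bash
python3 - <<'E'
from h import *
X,Y=.5425,.1154
move_l([X,Y,.0550],feed=.015,max_force=12); hold(.15); st('unload')
for z in (.0560,.0570,.0580,.0590,.0600,.0607,.0613):
    r=move_l([X,Y,z],feed=.01,max_force=10); hold(.08); o=st(f'{z} {r}')
    if o['ft_force'][2]<-4: break
E
```

```text
unload t 22.77 p [542.6 115.5  55.4] F [-0.6  0.4  7.1] M [-0.02  0.19 -0.02] op 14.4
0.056 False t 23.11 p [542.6 115.5  56.4] F [-0.7 -0.   6. ] M [-0.01  0.14 -0.02] op 14.6
0.057 False t 23.44 p [542.5 115.5  57.3] F [-0.9 -0.1  6. ] M [ 0.    0.2  -0.05] op 14.7
0.058 False t 23.77 p [542.5 115.5  58.2] F [-0.5  0.3  5.6] M [ 0.01  0.04 -0.02] op 14.6
0.059 False t 24.11 p [542.5 115.5  59.2] F [ 1.  -0.6  4.7] M [ 0.02 -0.02 -0.  ] op 15.0
0.06 False t 24.44 p [542.5 115.5  60. ] F [0.4 0.3 3.8] M [ 0.1  -0.07 -0.01] op 14.9
0.0607 False t 24.77 p [542.5 115.5  60.7] F [0.6 1.  3.7] M [ 0.19 -0.1  -0.  ] op 14.8
0.0613 False t 25.11 p [542.5 115.5  61.3] F [0.6 2.6 3.5] M [ 0.29 -0.13 -0.01] op 14.7
```

The clip rose past the "beside recess" height of 57.3 to ~61.3, so the foot is in the recess. I'll relieve the small side force and confirm the stop and that it's locked against turning.

```bash
python3 - <<'E'
from h import *
X,Y=.5425,.1159
for z in (.0613,.0617,.0622,.0627):
    r=move_l([X,Y,z],feed=.01,max_force=8); hold(.1); o=st(f'{z} {r}')
    if o['ft_force'][2]<0: break
E
```

```text
0.0613 False t 25.46 p [542.5 115.6  61.3] F [ 1.5 -1.8  4.4] M [-0.2  -0.14 -0.08] op 15.1
0.0617 False t 25.81 p [542.5 115.6  61.4] F [ 3.3 -2.7 -0.7] M [-0.48 -0.57 -0.01] op 14.5
```

```bash
python3 - <<'E'
from h import *
X=.5425
move_l([X,.1157,.0612],feed=.01,max_force=8); hold(.15); st('relax')
gripper_to(0,f_grip=25); st('soft')
gripper_to(.04); st('open')
p=observe()['eef_pos']
print(move_l([X,.1157,.15],feed=.08,max_force=8)); st('up')
movep([X-.1,.1157,.22],rpy(0)); hold(.2)
snap('wrist','w3');snap('top','top3');snap('scene','sc3'); st()
im,d,K,T=load('top3'); W=cloud(d,K,T)
m=(abs(W[...,0]-.543)<.03)&(abs(W[...,1]-.115)<.03)&(W[...,2]>.055)&(W[...,2]<.12)
print(m.sum(), 'top z pct',np.percentile(W[m][:,2],[5,50,95]) if m.any() else None)
if m.any(): print(cv2.minAreaRect((W[m][:,:2]*1000).astype(np.float32)))
E
```

```text
relax t 26.21 p [542.5 115.6  61.3] F [ 1.3 -2.6  2.7] M [-0.46 -0.19 -0.  ] op 15.0
soft t 26.43 p [542.5 115.6  61.3] F [ 0.9 -3.4  4. ] M [-0.52 -0.15  0.08] op 15.0
open t 26.79 p [542.  116.   60.8] F [-0.5 -0.2 -0.1] M [ 0.03 -0.02 -0.04] op 40.0
False
up t 28.05 p [542.  115.6 149.2] F [-0.6  0.2 -0.3] M [ 0.02 -0.02 -0.02] op 40.2
 t 28.96 p [442.6 115.6 219.1] F [ 0.7  0.1 -0.7] M [ 0.05 -0.    0.  ] op 40.1
256 top z pct [0.05578702 0.08574684 0.10031672]
((543.3818359375, 114.85348510742188), (29.416526794433594, 28.999940872192383), 89.0323486328125)
```

View pics/w3.png

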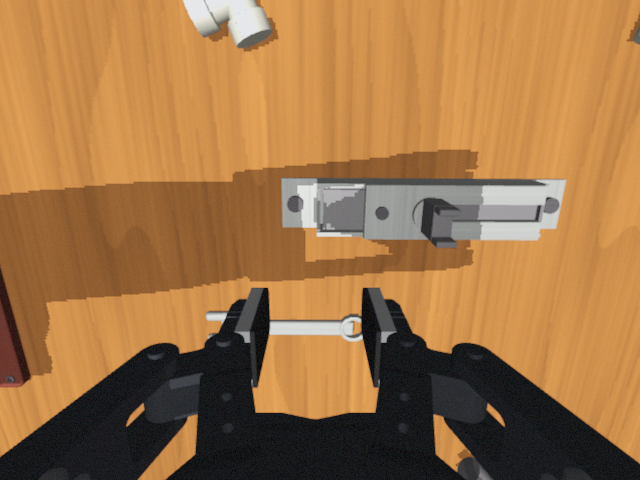

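View pics/sc3.png

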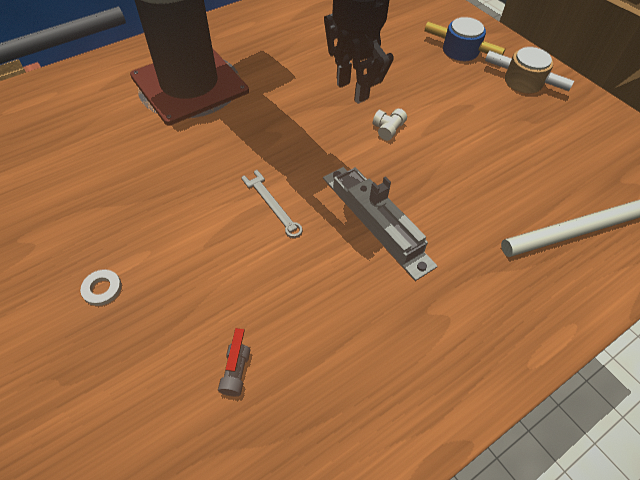

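The clip stands crosswise at (438,220) in the wrist view, upright at the closed end, with the other parts where they were. I'll check its angle and height once more, then hand in.

```bash
python3 - <<'E'
from h import *
for n in ('top3','w3'):
    im,d,K,T=load(n); W=cloud(d,K,T)
    m=(abs(W[...,0]-.543)<.03)&(abs(W[...,1]-.115)<.03)&(W[...,2]>.081)&(W[...,2]<.12)
    P=W[m]; l=P[P[:,2]>.094]; b=P[P[:,2]<.09]
    print(n,cv2.minAreaRect((P[:,:2]*1000).astype(np.float32)),'lug z med',np.median(l[:,2]),'blk z',np.median(b[:,2]))
job_done(); st()
E
```

```text
top3 ((543.1715698242188, 114.94888305664062), (29.23815155029297, 16.212984085083008), 89.6864242553711) lug z med 0.09964546365126947 blk z 0.08595149322301454
w3 ((542.2427978515625, 114.23272705078125), (29.836925506591797, 16.994129180908203), 89.41510009765625) lug z med 0.1001159413708764 blk z 0.08650182022238873
the job is handed in; nothing more can be done
the job is handed in; nothing more can be done
```

The clip is locked crosswise in the channel's recess and released, and the job is handed in at about 29 s of the 48 s allowed.

**What I did:** I gripped the clip, lowered its foot through the slot, and pressed the spring down about 7–8 mm. I slid it until the neck met the closed end (TCP x ≈ 542 mm; the camera put it at about 543). Backed off to light contact, it turned 90° freely. I touched the end again, eased it up into the recess, let go and drew the arm clear.

**Last checks:**
- **In the recess:** while still gripped, the clip rose past the "beside recess" height and stopped firmly about 2 mm up from the spring's rest position. After release both cameras put the lug tops at 100 mm and the block top at about 86 mm, which matches the locked position.
- **Crosswise:** both cameras show the block at 89.4–89.7°, within the 6° allowed.
- **Other parts:** the tee, ball valve, ring and spanner look unmoved in the final pictures.

**Forces:** the most I read against the channel was about 9 N.

**What disagreed or went less smoothly:**
- The first push along the slot stopped early, with the clip risen to about 6 mm of spring travel. I pressed down again and repeated the end contact before turning.
- The cameras differed from each other, and from the arm, by about 1–2 mm, which is within the stated calibration.
- A side force of about 3 N was left just before release and was gone once the jaws opened.
- I did not try twisting the locked clip; the lock is judged from its height and angle only.

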